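# Let the lift-up bridge down against its ratchet

### The arm

A 6-joint arm with a two-finger parallel gripper is mounted at the origin on the work surface. World frame = base frame: x ahead of the robot, y to its left, z up, the work surface at z = 0. Lengths are in m, angles in rad, forces in N, time in s.
With the tool pointing down it reaches from about 0.3 to 0.825 m from the base axis. Payload 5.4 kg.
Tool frame: the origin (TCP) lies at the very end of the fingers, on their centre line; the grasp point (between the pads) lies 19 mm behind it; z points along the fingers, y is the line along which they close (so a half turn about z gives the same grasp; the last joint's range is limited). The gripper opens to 92 mm and grips with 3 to 60 N. Pads are 20 mm wide; open, the fingers measure 128 mm over their backs; the gripper's body (75 mm by 189 mm) begins 69 mm behind the grasp point.
Start: joints at [-1.313, 0.158, 1.597, -0, 1.386, -0.21], TCP at [0.259, -0.513, 0.215] pointing down, gripper open.
Joint ranges: [-2.91, 2.91], [-0.94, 2.29], [0.18, 2.7], [-1.29, 4.43], [0.17, 2.64], [-3, 3]. Speed limits (rad/s): [2.57, 2.57, 3.14, 3.14, 3.14, 3.14].

### API

Orientations are given as a rotation vector (axis times angle).
In Python, from workcell import bot gives the robot as it stands. Calls block until the motion is done:
- bot.goto(position, orientation): joint-space move of the TCP to a pose.
- bot.line_to(position, rot=None, max_speed=0.15): straight line of the TCP; rot=None keeps the orientation; max_speed is the mean speed in m/s.
- bot.set_joints(angles): joint-space move.
- bot.set_gripper(opening, newtons=None): opening from 0.0 (shut) to 1.0 (fully open); newtons is the grip in N (None keeps the last); returns when the fingers have stopped.
- bot.hold(seconds).
- bot.inverse_kinematics(position, orientation): joint angles nearest the present ones, or None.
- bot.read_camera(name): name is "scene" or "top" or "wrist"; returns a dict with "pixels" (480x640x3 uint8, blue, green, red), "fx", "fy", "cx", "cy" (pixels), "R" (3x3) and "t" (3): a world point X has camera coordinates R X + t. Camera axes: x right, y down, z forward; pixel columns grow to the right and rows downward; lengths in m; the calibration is good to about 2 mm. A picture is of the moment at which its call begins. There is no depth.
A pose or a line that the arm cannot do raises bot.MotionError and nothing moves.
- bot.job_done(): hands the job in; it is judged then, once.
Readings, each from a call of its own:
- bot.current_clock(): time.
- bot.current_joints(): joint angles.
- bot.current_joint_vel(): joint speeds.
- bot.current_effort(): joint torques, N m.
- bot.current_ee_pos(): TCP position.
- bot.current_tool_rot(): TCP orientation.
- bot.current_contact_force(): force on the tool from outside, world axes, zero at the start.
- bot.current_ft_torque(): the same for the moment, N m.
- bot.current_opening(): opening from 0.0 (shut) to 1.0 (fully open).
- bot.current_grip_force(): force on a finger pad.
Only numpy, scipy, OpenCV 4.12 (cv2) and the standard library are available. Lean on these libraries where they do the work, as an engineer would, in place of code of your own. Each camera call takes 0.05 s, during which the arm holds its last target. There are 200 camera calls.

### The job

On the model railway, the lift-up bridge stands raised, held by its ratchet. Throw the pawl right over, clear of the ratchet wheel, wind the bridge down with its crank until it sits fully on the far pier, and then flip the pawl back into the teeth. Never force the wheel against the pawl, set the bridge down gently without pressing it hard on the pier, do not let the bridge drop, and leave the other things on the table where they are.

Things in the scene. Friction and masses are not known exactly. Their poses are not given: they have to be found in the camera images.
- winch: fixed winding gear of a model lift-up bridge: wooden base 220 x 130 x 12 mm, two steel cheeks 102 mm high, pawl post 140 mm high; on its -y side a stub of trestle track 85 mm high. Origin: on the table under the ratchet wheel's centre. x: horizontal, in the wheel's plane, along the lowered bridge to the far pier (away from the robot); y: along the shaft to the crank side; z up
- shaft (a point): centre of the ratchet wheel, on the horizontal shaft (along winch y), 85 mm above the table. Steel wheel of 52 mm outer radius, 10 mm thick, 14 saw teeth 10 mm deep, upright in the winch's xz plane. With the pawl down it turns only in the raising direction; lowering is stopped within one tooth (26 degrees)
- span: bridge, ratchet wheel and crank, one rigid part turning on the shaft; origin at point shaft. Its angle is 0 with the deck level (axes as the winch's), grows as the bridge rises, starts at 0.75 to 1.2 rad. Lowering moves the crank knob toward winch +x. Friction (0.5 N m) holds it where left: lowering takes 2 to 5 N at the knob.
- crank_grip (a point): middle of the crank's black round knob, 16 mm thick, 46 mm long, axis along winch y, 96 mm from the wheel plane on the +y side (crank arm at its -y end). It circles the shaft at 90 mm radius; its elevation above winch +x is 0.96 rad + the bridge angle (leaning back to the robot when the bridge is up). Can be pinched from above across winch x; it may turn in the fingers
- span_toe (a point): point under the deck, 200 mm out from the shaft, which comes down on the pier's cap. Deck 205 mm long, 70 mm wide, 8 mm thick, its middle 90 mm from the wheel plane on the -y side; raised, it stands up to 300 mm high. It lands at a bridge angle between -0.08 and 0.08 rad, felt at the knob as a rising force: 2 to 4 N more seats it, over 7 N more is too hard
- pier: the fixed far pier: a rock bank with track and, before it, a foot block with two jacking screws that carry a wooden cap 30 x 84 x 12 mm; origin on the table under the cap, 200 mm from the shaft along winch x and 90 mm to winch -y. The bridge comes to rest on the cap, whose top is set anywhere from 62 to 92 mm above the table and is not measured
- pawl: the pawl; origin on its pin (point pawl_pin). Its angle: 0 = nose at the bottom of the teeth, axes as the winch's (down in a tooth: 0 to 0.06 rad; riding on a tooth: up to 0.11); grows as it is lifted and swung over toward winch +x; beyond about 1.4 its weight carries it on to the stop at 2.2. About 70 g, hinges freely, stays down or thrown over by its own weight
- pawl_pin (a point): the pawl's pin, on its post, 85 mm from the shaft toward winch +x and 130 mm above the table, in the wheel plane; axis along winch y. The pawl is a bent steel arm 10 mm thick, 84 mm from pin to nose, lying from the pin back over the wheel's top when down
- pawl_bar (a point): grip point on the pawl's cross bar, a round steel bar 10 mm thick standing out 42 mm to winch +y; this point is 27 mm from the wheel plane and 51.5 mm from the pin; its elevation above winch +x, seen from the pin, is 2.72 rad minus the pawl angle (47 mm back and 21 mm above the pin when down). Can be pinched from above across winch x and carried round the pin; it may turn in the fingers
- pine: bystander: model pine, 130 mm high on a 52 mm disc, by the pier; origin under its centre
- logs: bystander: small pile of logs 70 x 48 x 30 mm beyond the crank; origin under its centre
- hut: bystander: model hut 60 x 60 x 55 mm beyond the crank; origin under its centre
- engine: bystander: orange model engine 200 x 42 x 61 mm on the left; origin under its centre
- coach: bystander: orange model coach 190 x 42 x 61 mm on the left; origin under its centre
- driver: bystander: screwdriver lying on the right
- paint: bystander: small paint jar, 40 mm wide, 50 mm high, on the right; origin under its centre
- glue: bystander: small glue bottle, 36 mm wide, 110 mm high, on the left near the robot; origin under its centre

How it is judged:
By the outcome, as a careful person would: the job done as asked, in the order asked, and still so for the second after the job is handed in, with the robot touching nothing.
It also fails if it takes over 72 s, if anything falls off the work surface, if the arm or the gripper's body presses on something with over 40 N, if the wrist force passes 120 N, or if a joint passes its speed limit or range.

## Working session

There is one attempt and no reset: what is moved stays moved. The work goes in short steps, each a Python script; the robot and the scene stay as the last script left them, time stands still between calls to the robot, and variables do not carry over. Pictures are saved under pics/ and viewed, at most 10 in all, crops included, and the job is handed in when it is done.

```bash
mkdir -p pics; ls; python3 - <<'E'
from workcell import bot
import cv2,numpy as np
for n in("scene","top"):
    c=bot.read_camera(n); cv2.imwrite(f"pics/{n}0.png",c["pixels"])
    print(n,c["fx"],c["cx"],c["cy"],np.round(c["R"],4).tolist(),np.round(c["t"],4).tolist(), (-c["R"].T@c["t"]).round(3))
print(bot.current_tool_rot(),bot.current_clock(),bot.current_contact_force())
E
```

```text
pics
scene 534.737364551118 328.1021197539953 254.78849041064302 [[-0.3076, 0.9515, -0.0043], [0.5544, 0.1755, -0.8136], [-0.7734, -0.2526, -0.5815]] [0.1373, -0.181, 1.7054] [1.461 0.332 0.845]
top 452.2901651994027 323.2082180905501 252.13097351926464 [[0.0213, -0.9998, 0.0023], [-0.995, -0.0215, -0.0977], [0.0978, -0.0002, -0.9952]] [0.0161, 0.5235, 1.3218] [0.391 0.028 1.367]
[-3.05446968e+00 -7.27737671e-01  2.60666329e-05] 0.1 [-0.08488962 -0.82300088  0.08864786]
```

View pics/scene0.png

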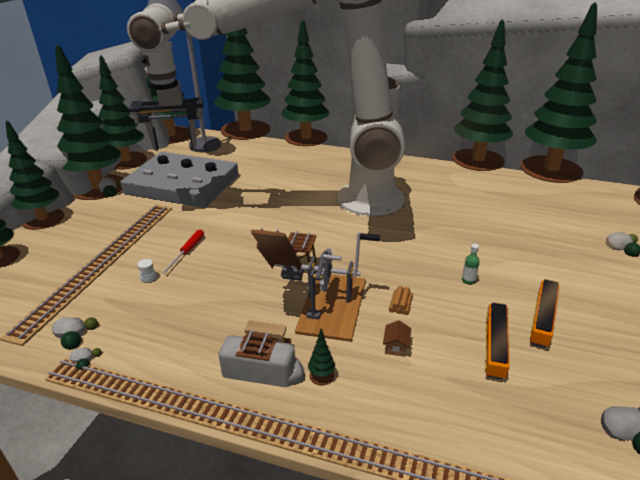

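View pics/top0.png

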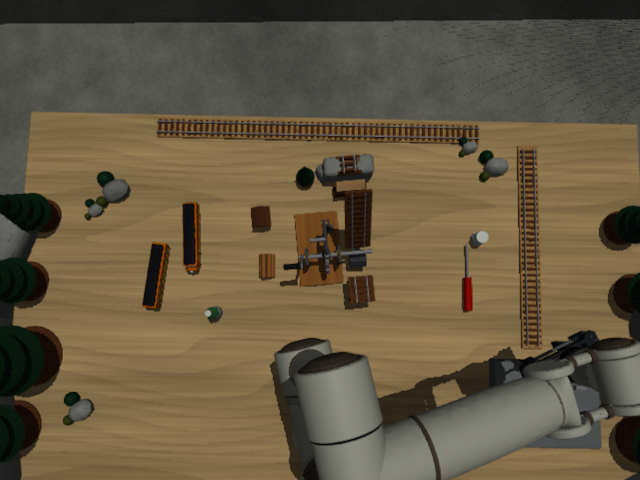

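The top view shows the winch base around (295–344, 210–287), the wheel near (325,250), the crank knob near (291,267) and the pier near (348,185). I'll enlarge both views.

```bash
python3 - <<'E'
import cv2,numpy as np
a=cv2.imread("pics/top0.png")[195:295,275:385]; b=cv2.imread("pics/scene0.png")[222:342,245:395]
a=cv2.resize(a,None,fx=7,fy=6,interpolation=2)[:600]
cv2.imwrite("pics/topc.png",cv2.resize(cv2.imread("pics/top0.png")[195:295,275:385],None,fx=6,fy=6,interpolation=2))
cv2.imwrite("pics/scenec.png",cv2.resize(b,None,fx=5,fy=5,interpolation=2))
E
```

```text
(no output)
```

View pics/topc.png

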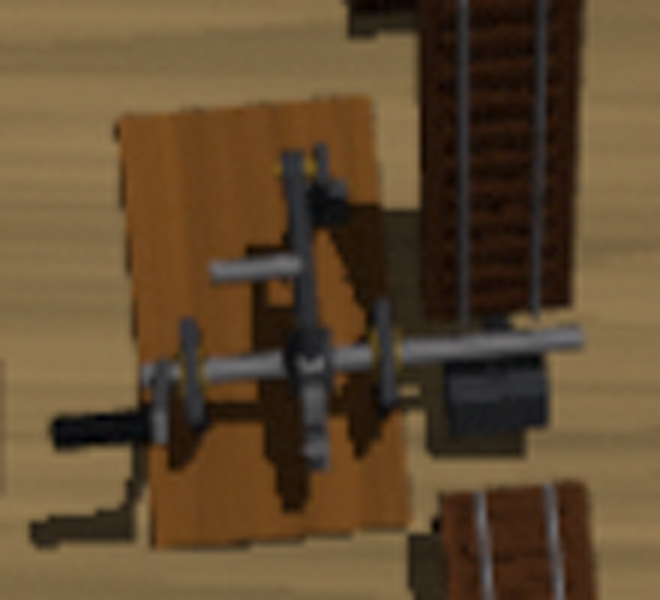

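View pics/scenec.png

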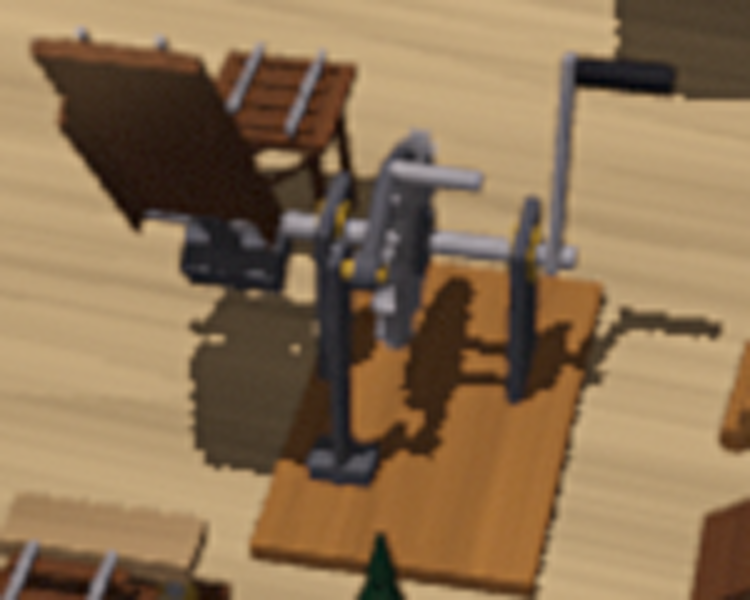

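Both crops are clear: the pin is at top-crop (295,168), the bar tip at (212,271), the knob centre at (103,430) and the wheel centre at (308,361). In the scene crop, the knob is at (625,76), the bar tip at (480,180) and the pin at (365,270). I'll fit the winch pose and bridge angle to these.

```bash
cat > h.py <<'E'
from workcell import bot
import numpy as np,cv2
from scipy.spatial.transform import Rotation as Rn
E
python3 - <<'E'
from h import *
from scipy.optimize import least_squares
T=bot.read_camera("top");S=bot.read_camera("scene")
def proj(c,X):
    p=c["R"]@X+c["t"]; return np.array([c["fx"]*p[0]/p[2]+c["cx"],c["fy"]*p[1]/p[2]+c["cy"]])
t=lambda u,v:(T,np.array([275+u/6-.42,195+v/6-.42])); s=lambda u,v:(S,np.array([245+u/5-.4,222+v/5-.4]))
def pts(p):
    x,y,w,a,tip,bx,by=p
    e=.96+a; k=np.array([.09*np.cos(e),.096,.085+.09*np.sin(e)])
    b=np.array([.085+.0515*np.cos(2.69),tip,.13+.0515*np.sin(2.69)])
    pin=np.array([.085,0,.13]); wh=np.array([0,0,.085])
    C=[np.array([bx+i*.11,by+j*.065,.012]) for i,j in((1,1),(1,-1),(-1,-1),(-1,1))]
    L=[(t(103,430),k),(t(212,271),b),(t(295,168),pin),(t(308,361),wh),(s(625,76),k),(s(480,180),b),(s(365,270),pin),
      (t(120,117),C[0]),(t(372,97),C[1]),(t(408,527),C[2]),(t(153,547),C[3]),(s(535,585),C[0]),(s(254,548),C[1]),(s(603,285),C[3])]
    R=Rn.from_euler('z',w).as_matrix()
    return [(c,m,R@X+[x,y,0]) for (c,m),X in L]
f=lambda p:np.concatenate([proj(c,X)-m for c,m,X in pts(p)])
r=least_squares(f,[.5,0,0,.9,.042,.03,0],loss='soft_l1')
print(r.x.round(4)); print(f(r.x).reshape(-1,2).round(1).tolist())
P=pts(r.x); print([q[2].round(3).tolist() for q in P[:4]])
x,y,w=r.x[:3]; R=Rn.from_euler('z',w).as_matrix()
for nm,q in (("toe",[.2,-.09,.08]),("bar",[.038,.027,.151])): print(nm,R@q+[x,y,0])
E
```

```text
[0.5095 0.0167 0.1086 0.9481 0.0415 0.0303 0.0214]
[[0.4, 0.0], [0.7, 0.0], [0.6, 0.3], [1.0, 0.2], [0.6, 0.4], [0.5, 0.4], [0.7, 0.8], [-0.4, -0.4], [0.3, -0.7], [0.9, -0.1], [0.1, 0.4], [0.5, 0.2], [-0.7, -0.6], [1.4, -0.4]]
[[0.469, 0.109, 0.17], [0.543, 0.062, 0.152], [0.594, 0.026, 0.13], [0.509, 0.017, 0.085]]
toe [ 0.7180411  -0.05110286  0.08      ]
bar [0.54431603 0.0476524  0.151     ]
```

```bash
cat >> h.py <<'E'
O=np.array([.5095,.0167,0]); W=.1086; RW=Rn.from_euler('z',W).as_matrix()
def w2(p): return RW@np.asarray(p,float)+O          # winch -> world
def rot(sg=1):
    ty=sg*RW[:,0]; tz=np.array([0,0,-1.]); return Rn.from_matrix(np.c_[np.cross(ty,tz),ty,tz]).as_rotvec()
def knob(a): return w2([.09*np.cos(.96+a),.096,.085+.09*np.sin(.96+a)])
def bar(b,y=.028): return w2([.085+.0515*np.cos(2.72-b),y,.13+.0515*np.sin(2.72-b)])
G=np.array([0,0,.019])  # TCP = grasp - G
def px(c,X):
    p=c["R"]@X+c["t"]; return np.array([c["fx"]*p[0]/p[2]+c["cx"],c["fy"]*p[1]/p[2]+c["cy"]])
E
python3 - <<'E'
from h import *
p=bot.current_ee_pos(); bot.line_to([p[0],p[1],.40],max_speed=.3)
tgt=bar(.03); tgt[2]=.32
for s in(1,-1): print(s,bot.inverse_kinematics(tgt,rot(s)))
s=min((1,-1),key=lambda s:abs((q:=bot.inverse_kinematics(tgt,rot(s))) [5]) if bot.inverse_kinematics(tgt,rot(s)) is not None else 9)
tgt[2]=.36
bot.goto(tgt,rot(s)); bot.set_gripper(.4)
c=bot.read_camera("wrist"); im=c["pixels"].copy()
for q in(bar(.03,.042),knob(.948),w2([.085,0,.13]),w2([0,0,.085])): print(px(c,q).round(1)); cv2.circle(im,tuple(int(v) for v in px(c,q)),4,(0,0,255),1)
cv2.imwrite("pics/w1.png",im); print(s,bot.current_clock(),bot.current_contact_force(),bot.current_opening())
E
```

```text
1 [-1.31775538e-01  3.66364146e-02  1.52192066e+00 -4.44089210e-16
  1.58303558e+00 -2.40375538e-01]
-1 [-1.31775538e-01  3.66364146e-02  1.52192066e+00 -4.44089210e-16
  1.58303558e+00  2.90121712e+00]
[322.7 201.6]
[255.3 151.5]
[361.3 233.4]
[293.7 225.1]
1 4.1917 [ 0.24853049 -0.4922506  -0.31067481] 0.3995788297604721
```

View pics/w1.png

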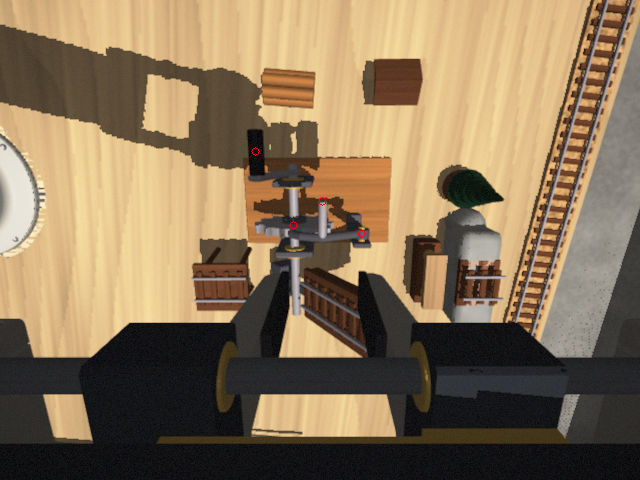

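The wrist view puts the predicted marks on the bar tip (323,202), knob (256,152), pin (361,234) and wheel (294,226). The pose is good, so I'll grasp the pawl bar and throw it over.

```bash
python3 - <<'E'
from h import *
r=rot(1)
bot.line_to(bar(.03)-G,r,.15)
bot.set_gripper(0,10); print(bot.current_opening(),bot.current_grip_force(),bot.current_contact_force().round(1),bot.current_clock())
for b in np.linspace(.03,2.1,15)[1:]:
    bot.line_to(bar(b)-G,r,.08)
    print(round(b,2),bot.current_contact_force().round(1),round(bot.current_opening(),3),round(bot.current_clock(),2))
bot.set_gripper(.35); print(bot.current_contact_force().round(1))
p=bot.current_ee_pos(); bot.line_to([p[0],p[1],.30],r,.2)
c=bot.read_camera("scene"); cv2.imwrite("pics/s2.png",cv2.resize(c["pixels"][200:340,230:410],None,fx=4,fy=4,interpolation=2)); print(bot.current_clock())
E
```

```text
0.10357336566770085 10.000821724534035 [-5.5 -0.6  3.6] 6.375
0.18 [-7.6 -1.2  3.1] 0.102 6.62
0.33 [-11.5  -1.9   7.6] 0.102 6.88
0.47 [-15.6  -0.7  14.1] 0.106 7.12
0.62 [-8.7 -0.5 11.9] 0.106 7.38
0.77 [-3.7  1.3  9.4] 0.111 7.62
0.92 [-1.5  1.4  7. ] 0.103 7.88
1.07 [-1.   0.9  6.1] 0.104 8.12
1.21 [0.5 1.3 4.3] 0.1 8.38
1.36 [0.1 0.8 3. ] 0.101 8.62
1.51 [0.1 0.9 1.5] 0.103 8.88
1.66 [0.5 1.  1. ] 0.098 9.12
1.8 [-0.5  0.6 -0.7] 0.102 9.38
1.95 [ 0.3  0.1 -0.8] 0.106 9.62
2.1 [-0.7  1.3 -0.6] 0.103 9.88
[ 0.5  0.3 -0.2]
11.3833
```

View pics/s2.png

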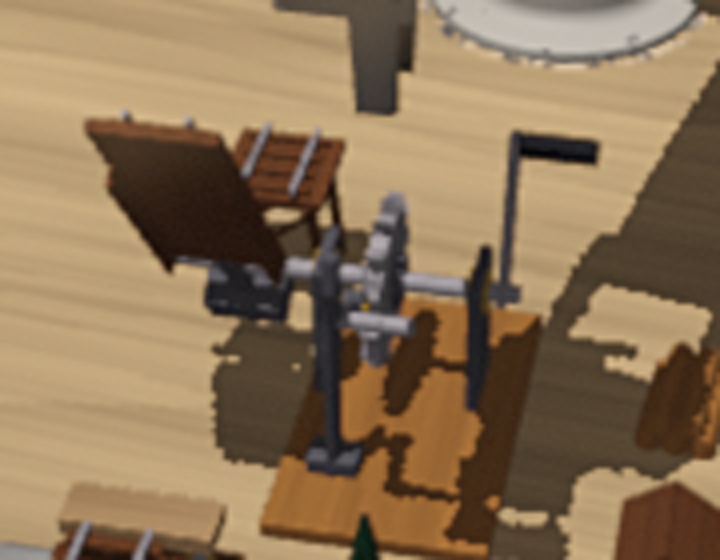

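The pawl is thrown over, with its bar now low on the pier side at crop (375,323); the crank hasn't moved. Next I'll grip the knob and lower.

```bash
cat >> h.py <<'E'
def ft(a,n=6):
    e=.96+a; t=RW@[np.sin(e),0,-np.cos(e)]; f=[]
    for _ in range(n): bot.hold(.02); f.append(bot.current_contact_force())
    F=np.mean(f,0); rr=RW@[np.cos(e),0,np.sin(e)]; return -F@t, F@rr, F
E
python3 - <<'E'
from h import *
c=bot.read_camera("scene")
print("bar tip px seen 333,281; pred", [(b,px(c,bar(b,.0415)).round(1)) for b in(1.9,2.1,2.2)], "knob seen 368.7,237", [(a,px(c,knob(a)).round(1)) for a in(.9,.95,1.0)])
r=rot(1); a0=.948
k=knob(a0); bot.line_to([k[0],k[1],.30],r,.2); F0=bot.current_contact_force()
bot.set_gripper(.5); bot.line_to(k-G,r,.15); print(bot.current_contact_force().round(1))
bot.set_gripper(0,15); print(bot.current_opening(),bot.current_grip_force(),[np.round(v,1) for v in ft(a0)],bot.current_clock())
for i,a in enumerate(np.arange(a0-.05,.14,-.05)):
    bot.line_to(knob(a)-G,r,.06)
    f=ft(a,3); print(round(a,3),[np.round(v,1).tolist() for v in f],round(bot.current_clock(),2))
    if f[0]>9: print("STOP");break
E
```

```text
bar tip px seen 333,281; pred [(1.9, array([333.9, 274.7])), (2.1, array([333.3, 279.6])), (2.2, array([333. , 282.1]))] knob seen 368.7,237 [(0.9, array([370. , 237.7])), (0.95, array([370.2, 237.2])), (1.0, array([370.5, 236.8]))]
[-0.5 -0.1 -0.2]
0.16665139543599636 14.999949932098389 [np.float64(1.0), np.float64(3.8), array([-2.2, -0.1,  3.3])] 14.6417
0.898 [3.0, 7.0, [-4.9, -0.5, 5.8]] 14.94
0.848 [3.2, 5.6, [-4.3, -1.3, 4.7]] 15.24
0.798 [3.0, 5.6, [-4.0, -0.8, 5.0]] 15.54
0.748 [3.7, 5.1, [-4.4, -0.2, 4.6]] 15.84
0.698 [2.8, 3.2, [-3.1, -0.4, 3.0]] 16.14
0.648 [1.6, 2.0, [-1.8, 0.5, 1.9]] 16.44
0.598 [1.4, 0.1, [-1.4, 0.6, 0.1]] 16.74
0.548 [1.3, -0.2, [-1.4, 0.5, -0.1]] 17.04
0.498 [1.1, -0.9, [-1.3, 0.4, -0.8]] 17.34
0.448 [1.0, -1.1, [-1.3, 1.0, -0.9]] 17.64
0.398 [0.4, -0.7, [-0.7, 1.7, -0.6]] 17.94
0.348 [0.2, -0.3, [-0.5, 1.7, -0.3]] 18.24
0.298 [0.8, -0.2, [-1.0, 1.2, 0.0]] 18.54
0.248 [0.3, -0.8, [-0.7, 1.6, -0.7]] 18.84
0.198 [-0.3, -1.0, [-0.3, 1.1, -1.0]] 19.14
0.148 [0.2, -1.0, [-0.8, 1.1, -0.8]] 19.44
```

```bash
python3 - <<'E'
from h import *
print(bot.current_opening(),bot.current_grip_force(),bot.current_ee_pos().round(4),(knob(.148)-G).round(4))
c=bot.read_camera("scene"); cv2.imwrite("pics/s3.png",cv2.resize(c["pixels"][190:350,210:410],None,fx=4,fy=3.75,interpolation=2)); print(px(c,knob(.148)))
E
```

```text
0.16769064522013516 14.992526918649673 [0.5393 0.1165 0.1464] [0.539  0.1165 0.1465]
[365.65419697 256.42927451]
```

View pics/s3.png

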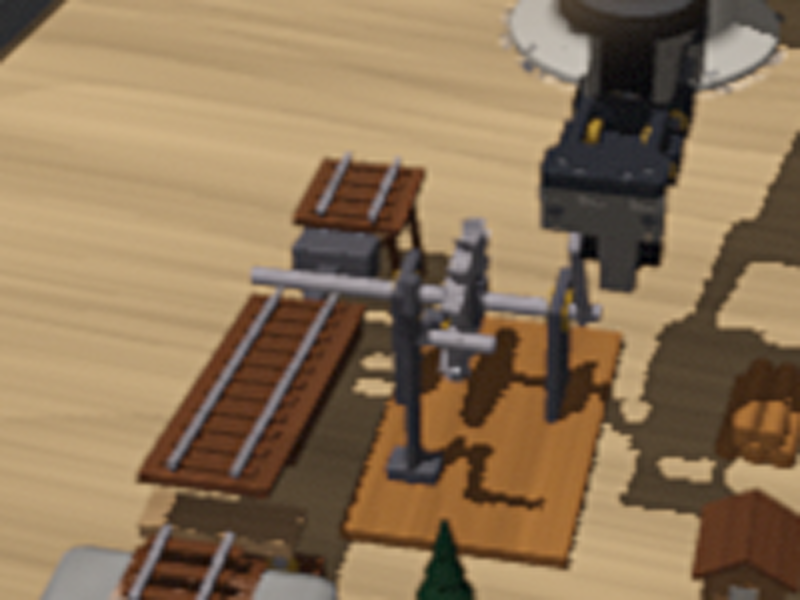

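The knob is still pinched and the deck hangs just above the cap (cap at crop (220,510)). Now I'll take small steps and feel for the landing.

```bash
python3 - <<'E'
from h import *
r=rot(1); h=[]; a=.148
while a>-.1:
    a-=.0055; bot.line_to(knob(a)-G,r,.03)
    f=ft(a,5); h.append(f[0]); b=np.median(h[-14:-4]) if len(h)>6 else np.median(h)
    print(round(a,4),round(f[0],2),round(f[1],1),round(f[0]-b,2),round(bot.current_clock(),2))
    if f[0]-b>2.2: break
E
```

```text
0.1425 2.34 0.2 0.0 19.82
0.137 4.09 0.1 0.87 20.16
0.1315 4.19 0.3 0.1 20.49
0.126 3.57 0.5 -0.26 20.82
0.1205 3.1 0.4 -0.47 21.16
0.115 3.5 0.9 -0.04 21.49
0.1095 3.29 0.3 -0.8 21.82
0.104 3.3 0.2 -0.53 22.16
0.0985 3.19 0.7 -0.38 22.49
0.093 3.41 0.5 -0.12 22.82
0.0875 3.73 0.8 0.23 23.16
0.082 3.46 0.7 0.06 23.49
0.0765 3.63 0.2 0.32 23.82
0.071 3.31 0.3 -0.05 24.16
0.0655 4.03 0.1 0.58 24.49
0.06 3.85 0.1 0.42 24.82
0.0545 3.06 -0.0 -0.37 25.16
0.049 3.52 0.8 0.16 25.49
0.0435 3.39 0.2 -0.05 25.82
0.038 3.63 0.8 0.2 26.16
0.0325 3.24 0.4 -0.19 26.49
0.027 3.01 0.4 -0.48 26.82
0.0215 3.52 0.2 0.03 27.16
0.016 3.74 -0.3 0.17 27.49
0.0105 3.24 -0.2 -0.25 27.82
0.005 3.71 0.4 0.25 28.16
-0.0005 3.71 -0.1 0.26 28.49
-0.006 3.26 -0.1 -0.26 28.82
-0.0115 3.18 0.4 -0.28 29.16
-0.017 2.96 0.5 -0.5 29.49
-0.0225 3.45 0.3 -0.07 29.82
-0.028 3.15 0.1 -0.3 30.16
-0.0335 6.87 0.5 3.48 30.49
```

It landed at about -0.03 rad with +3.5 N, so it's seated. I'll ease the arm off, release and flip the pawl back.

```bash
python3 - <<'E'
from h import *
r=rot(1); a=-.0335
print([np.round(v,2) for v in ft(a,6)])
bot.line_to(knob(a+.006)-G,r,.02); print([np.round(v,2) for v in ft(a,4)])
bot.set_gripper(.4); p=bot.current_ee_pos(); bot.line_to([p[0],p[1],.29],r,.2); print(bot.current_contact_force().round(1))
D=RW@[-.001,0,0]
q=bar(2.2)+D; bot.line_to([q[0],q[1],.29],r,.2)
bot.line_to(q-G,r,.12); print(bot.current_contact_force().round(1)); bot.set_gripper(0,7)
print(bot.current_opening(),bot.current_grip_force(),bot.current_contact_force().round(1),bot.current_clock())
for b in np.linspace(2.2,.14,17)[1:]:
    bot.line_to(bar(b)+D-G,r,.08)
    F=bot.current_contact_force(); print(round(b,2),F.round(1),round(bot.current_opening(),3))
    if np.linalg.norm(F)>25: print("STOP");break
print(bot.current_clock())
E
```

```text
[np.float64(6.99), np.float64(0.67), array([-5.13, -0.79,  4.73])]
[np.float64(1.84), np.float64(-0.52), array([-1.78, -0.1 ,  0.69])]
[0.4 0.  0.5]
[ 0.5 -0.3  1.8]
0.10486651007976282 7.001274973154068 [1.4 1.3 0.5] 34.9167
2.07 [1.8 0.8 0.8] 0.105
1.94 [3.5 1.3 2.4] 0.106
1.81 [6.1 1.5 5.2] 0.104
1.68 [5.1 0.9 6.3] 0.102
1.56 [3.1 0.9 6.4] 0.105
1.43 [2.  0.3 6.4] 0.109
1.3 [ 1.  -0.1  6. ] 0.105
1.17 [-0.  -0.8  4.4] 0.109
1.04 [-0.  -0.9  1.3] 0.104
0.91 [ 0.5 -1.6  0.7] 0.103
0.78 [ 1.  -0.7 -0.9] 0.106
0.66 [-0.1 -2.5  0.2] 0.103
0.53 [-0.2 -0.8  0.5] 0.104
0.4 [-0.6  0.2  0.7] 0.104
0.27 [-1.2 -0.5  0.2] 0.105
0.14 [-0.4  0.6 -1.2] 0.105
38.9167
```

```bash
python3 - <<'E'
from h import *
r=rot(1); D=RW@[-.001,0,0]
bot.line_to(bar(.09)+D-G,r,.05); print(bot.current_contact_force().round(1))
bot.set_gripper(.4); p=bot.current_ee_pos(); bot.line_to([p[0],p[1],.33],r,.2)
q=w2([-.06,.06,.36]); bot.line_to(q,r,.2); bot.hold(.3)
c=bot.read_camera("scene"); t=bot.read_camera("wrist")
for k in(0.,.06,.11,.2): print(k,px(c,bar(k,.0415)).round(1),px(t,bar(k,.0415)).round(1))
for k in(-.06,-.034,0.,.03):print(k,px(c,knob(k)).round(1))
a=cv2.resize(c["pixels"][215:335,220:380],None,fx=5,fy=5,interpolation=2); cv2.imwrite("pics/s4.png",a)
cv2.imwrite("pics/w4.png",t["pixels"]); print(bot.current_clock())
E
```

```text
[-0.3  0.4  0.2]
0.0 [341.1 258.3] [409.1 229.8]
0.06 [341.  257.7] [410.9 230.4]
0.11 [340.9 257.2] [412.6 230.9]
0.2 [340.7 256.4] [415.7 231.7]
-0.06 [364.4 264.4]
-0.034 [364.6 263.3]
0.0 [364.8 262. ]
0.03 [364.9 260.8]
41.9417
```

View pics/s4.png

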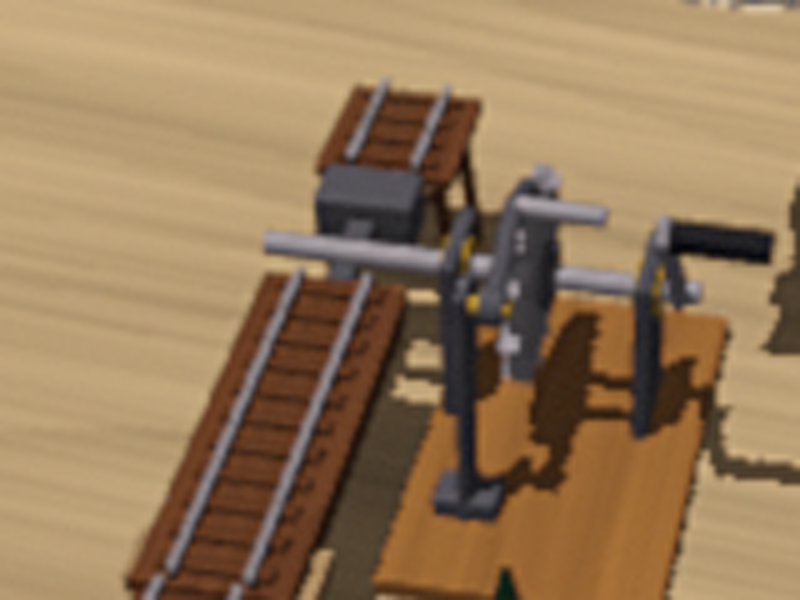

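The pawl bar tip at crop (605,215), image (341,258), matches a pawl angle of about 0–0.05. The knob at crop (722,241) matches -0.034 rad, and the deck lies on the cap. The arm is clear, so I'm handing in.

```bash
python3 -c "
from workcell import bot
print(bot.current_contact_force().round(1)); print(bot.job_done(), bot.current_clock())"
```

```text
[-0.1 -0.9  0.4]
the job is handed in; nothing more can be done
the job is handed in; nothing more can be done
```

The job is handed in: I threw the pawl clear, wound the bridge down onto the pier (seated with about 3.5 N extra at the knob), and flipped the pawl back into the teeth, at about 42 s of the 72 s allowed.

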